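# Press a row of tube stoppers home

### The arm

A 6-joint arm with a two-finger parallel gripper is mounted at the origin on the work surface. World frame = base frame: x ahead of the robot, y to its left, z up, the work surface at z = 0. Lengths are in m, angles in rad, forces in N, time in s.
With the tool pointing down it reaches from about 0.35 to 0.975 m from the base axis. Payload 4.9 kg.
Tool frame: the origin (TCP) lies between the finger pads; the fingertips stand 14 mm ahead of it and the grasp point (between the pads) lies 5 mm behind it (manip.finger_overhang is the distance from the TCP to the fingertips, in m); z points along the fingers, y is the line along which they close (so a half turn about z gives the same grasp; the last joint's range is limited). The gripper opens to 85 mm and grips with 20 to 120 N. Pads are 22 mm wide; open, the fingers measure 114 mm over their backs; the gripper's body (76 mm by 85 mm) begins 54 mm behind the grasp point. The pads swing forward as they close: fully open they stand 13 mm farther back than shut.
Start: joints at [-1.366, 0.053, 1.613, -0, 1.476, -0.119], TCP at [0.199, -0.593, 0.222] pointing down, gripper open.
Joint ranges: [-3.01, 3.01], [-1.01, 2.22], [0.06, 2.58], [-1.02, 4.17], [0.09, 2.62], [-3.14, 3.14]. Speed limits (rad/s): [2.57, 2.57, 3.14, 3.14, 3.14, 3.14].

### API

Orientations are given as a unit quaternion [w, x, y, z].
In Python, from plant import manip, grab_frame gives the robot as it stands.
- The arm moves only by the tool servo_tool, never from a script. Its argument "deltas" is a list that holds one entry, the list of rows, each a list of 5 numbers: the opening in per cent of the stroke, from 0 (shut) to 100 (fully open), then the shift along the world's x, y, z in m, then the turn about the world's z in degrees. A call has exactly 8 rows; each row shifts and turns the commanded pose from where the row before left it; what a row does not reach is not made up. A row lasts 1/10 s, in which the tool goes at most 50 mm and 8.59 degrees, less where a joint would pass 70% of its speed; a pose out of reach is approached as far as the arm can. A call is refused whole if a number of a shift passes 0.05 or a number of a turn 8.59, either way. A call with a gripper value outside its range is refused whole. The fingers move at their own pace and stop on an object; the grip force is fixed at half the most. Time passes only in rows, so rows that do not move let the fingers close, or fill a call up. It gives the time, the measured TCP pose, the force, the opening and the grip force at its end, in the units of the state.
- manip.state(): the state, without advancing time (a new reading comes with each control period).
- grab_frame(name): name is "side" or "top"; returns a dict with "pixels" (400x640x3 uint8, red, green, blue), "z_map" (400x640 float32, m along the optical axis (not along the pixel's ray), 0 where there is no reading), "fx", "fy", "cx", "cy" (pixels), "rvec" (rotation vector, rad) and "tvec" (3), from world to camera coordinates, as OpenCV has them. Camera axes: x right, y down, z forward; pixel columns grow to the right and rows downward; lengths in m; the calibration is good to about 2 mm. A picture is of the moment at which its call begins.
- manip.job_done(): hands the job in; it is judged then, once.
The state is a dict: "time": time; "joint_pos": joint angles; "joint_vel": joint speeds; "joint_efforts": joint torques, N m; "tool_pos": TCP position; "tool_rot": TCP orientation; "contact_force": force on the tool from outside, world axes, zero at the start; "ft_torque": the same for the moment, N m; "gripper_width": opening from 0.0 (shut) to 1.0 (fully open); "grasp_force": force on a finger pad.
Only numpy, scipy, OpenCV 4.12 (cv2) and the standard library are available. Lean on these libraries where they do the work, as an engineer would, in place of code of your own. Each camera call takes 0.05 s, during which the arm holds its last target. There are 200 camera calls.

### The job

The four stoppers in the tube carrier stand proud of their tubes. Start at the end with the handle loop and run your fingertips along the row in one pass to the other end, lightly pressing each stopper in turn until it is fully home, and from the first stopper to the last stay over the row with the fingertips no more than about 3 cm above the stoppers. Pick nothing up, do not shift the carrier or pull a stopper up, leave the jar, tray and marker alone, and finish with the hand clear.

Things in the scene. Friction and masses are not known exactly. Their poses are not given: they have to be found in the camera images.
- carrier: loose grey tube carrier, 0.9 kg, base 180 x 64 mm, one row of four clear tubes along its x axis at x = -60, -20, 20, 60 mm, y = 0. Origin: centre of its underside, z up. A level steel handle loop (34 mm wide, top 67 mm high) sticks out 43 mm past the base at the -x end: the handle end. Tube rims are 80 mm above the bench; a stopper that is home rests on its rim, top at 94 mm.
- stopper1 (a joint): how far stopper 1 is pushed down (m): 0.012 is fully home on the rim (a firm stop), 0 is 12 mm proud. It starts 4 to 8 mm proud. It slides straight down against about 3 N of friction and stays where it is left; it does not spring back.
- stopper1_top (a point): centre of the flat top of stopper 1, the one next to the handle loop (carrier x = -60 mm). All four are alike: round amber-yellow plastic heads 19 mm across, 14 mm high; the top 6 mm is a springy pad, 17 mm across, that yields 1 mm per 4 N (4 mm at most) and recovers. The point rides on the stopper: 94 mm above the bench when home.
- stopper2 (a joint): how far stopper 2 is pushed down (m): 0.012 is fully home on the rim (a firm stop), 0 is 12 mm proud. It starts 4 to 8 mm proud. It slides straight down against about 3 N of friction and stays where it is left; it does not spring back.
- stopper2_top (a point): centre of the flat top of stopper 2, second from the handle (carrier x = -20 mm). All four are alike: round amber-yellow plastic heads 19 mm across, 14 mm high; the top 6 mm is a springy pad, 17 mm across, that yields 1 mm per 4 N (4 mm at most) and recovers. The point rides on the stopper: 94 mm above the bench when home.
- stopper3 (a joint): how far stopper 3 is pushed down (m): 0.012 is fully home on the rim (a firm stop), 0 is 12 mm proud. It starts 4 to 8 mm proud. It slides straight down against about 3 N of friction and stays where it is left; it does not spring back.
- stopper3_top (a point): centre of the flat top of stopper 3, third from the handle (carrier x = 20 mm). All four are alike: round amber-yellow plastic heads 19 mm across, 14 mm high; the top 6 mm is a springy pad, 17 mm across, that yields 1 mm per 4 N (4 mm at most) and recovers. The point rides on the stopper: 94 mm above the bench when home.
- stopper4 (a joint): how far stopper 4 is pushed down (m): 0.012 is fully home on the rim (a firm stop), 0 is 12 mm proud. It starts 4 to 8 mm proud. It slides straight down against about 3 N of friction and stays where it is left; it does not spring back.
- stopper4_top (a point): centre of the flat top of stopper 4, the last, at the far end from the handle (carrier x = 60 mm). All four are alike: round amber-yellow plastic heads 19 mm across, 14 mm high; the top 6 mm is a springy pad, 17 mm across, that yields 1 mm per 4 N (4 mm at most) and recovers. The point rides on the stopper: 94 mm above the bench when home.
- jar: bystander: closed amber jar, 48 mm across, 65 mm high, loose; origin under its centre
- tray: bystander: small open white tray 70 x 100 x 30 mm, loose; origin under its centre
- marker: bystander: marker pen about 122 mm long, 16 mm thick, lying along its x axis (from -45 to +78 mm), loose; origin on the bench under its barrel
Mind the look-alikes: they are no part of the job. Leave any green look-alike of the carrier alone.

How it is judged:
On the way, in this order (a step that is already met when the one before it is completed fails the run):
1. the first stopper, counted from the handle end, is home, the next not yet (value of joint stopper1 above 0.0105 m), for 0.05 s.
2. the second stopper, counted from the handle end, is home, the next not yet (value of joint stopper2 above 0.0105 m), for 0.05 s.
3. the third stopper, counted from the handle end, is home, the next not yet (value of joint stopper3 above 0.0105 m), for 0.05 s.
4. the last stopper, counted from the handle end, is home (value of joint stopper4 above 0.0105 m), for 0.05 s.
At the end, for the whole second after the job is handed in: all four stoppers are within 1.5 mm of fully home; the carrier stands flat and at rest within 20 mm of where it started, and the jar, tray and marker are within 20 mm of where they were (value of joint each of stopper1, stopper2, stopper3, stopper4 above 0.0105 m and distance of each of carrier, jar, tray, marker from where it was at the start of the episode below 0.02 m and angle between carrier's own z axis and vertical below 0.05 rad and linear speed of carrier below 0.02 m/s); the robot touches nothing.
It fails at once if between the first stopper going home and the last, the fingertips rose some 55 mm above the stoppers or strayed 50 mm sideways off the row (value of joint stopper1 above 0.0105 m and not (value of joint stopper4 above 0.0105 m) and (z of the grasp point in the frame of carrier above 0.169 m or y of the grasp point in the frame of carrier above 0.05 m or y of the grasp point in the frame of carrier below -0.05 m)).
It fails at once if the carrier or a stopper was struck or pressed hard (over 40 N) (contact force between the fingers and carrier above 40 N).
It fails at once if a stopper was pulled up (value of joint any of stopper1, stopper2, stopper3, stopper4 below 0.002 m).
It fails at once if the carrier was lifted, tipped or shifted more than 20 mm (distance of carrier from where it was at the start of the episode above 0.02 m or height (world z) of carrier above 0.008 m or angle between carrier's own z axis and vertical above 0.12 rad).
It fails at once if the jar, tray or marker was moved more than 20 mm (distance of any of jar, tray, marker from where it was at the start of the episode above 0.02 m).
It also fails if it takes over 42 s, if anything falls off the work surface, if the arm or the gripper's body presses on something with over 40 N, if the wrist force passes 120 N, or if a joint passes its speed limit or range.

## Working session

There is one attempt and no reset: what is moved stays moved. The work goes in short steps, Python scripts to look and compute and a tool call to move; the robot and the scene stay as the last step left them, time stands still between calls to the robot, and variables do not carry over. Pictures are saved under pics/ and viewed, at most 10 in all, crops included, and the job is handed in when it is done.

Besides the shell and the picture viewer there is one more tool, called after "Emit:" by a JSON object that holds its "name" and its "arguments". servo_tool: Moves the arm, as the interface text tells. Its arguments: {"type":"object","properties":{"deltas":{"type":"array"}},"required":["deltas"]}

```bash
mkdir -p pics
python3 - <<'E'
from plant import manip, grab_frame
import cv2,pickle
for n in("top","side"):
    f=grab_frame(n);pickle.dump(f,open(n+".pkl","wb"));cv2.imwrite(f"pics/{n}0.png",f["pixels"][:,:,::-1])
s=manip.state();print(s["time"],s["tool_pos"],s["tool_rot"],s["gripper_width"],manip.finger_overhang)
E
```

```text
0.1 [ 0.19873784 -0.59195792  0.22117605] [-9.26743102e-04  9.86927445e-01  1.61162521e-01 -2.42755341e-05] 1.00239641473503 0.014
```

View pics/top0.png

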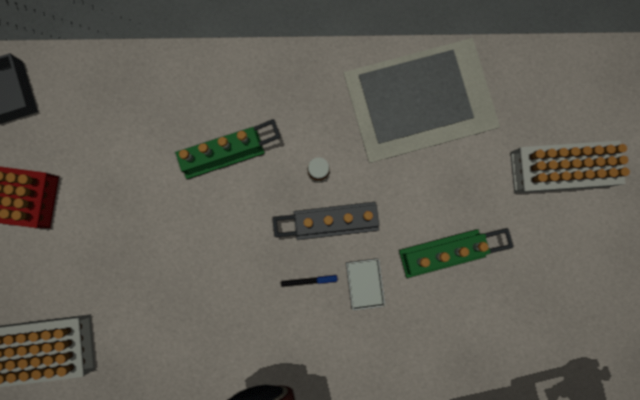

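View pics/side0.png

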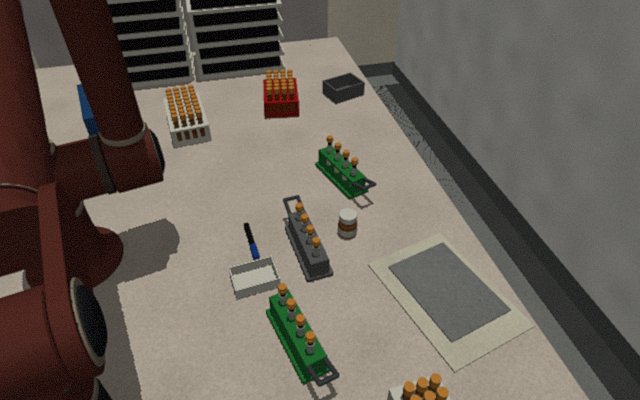

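The top view shows the grey carrier at (337,219), with its handle loop at (285,226) on the left and stoppers at about (308,223), (328,220), (348,218) and (368,215). The look-alikes are the green carriers at (220,150) and (455,252), white racks at (575,165) and (40,350), and a red rack at (25,195). In the side view the grey carrier is at (305,240), with the handle at (291,203). I choose the grey one.

```bash
cat > h.py <<'E'
import numpy as np,cv2
def cam(f):
    K=np.array([[f["fx"],0,f["cx"]],[0,f["fy"],f["cy"]],[0,0,1.]]);R=cv2.Rodrigues(np.array(f["rvec"],float))[0]
    return K,R,np.array(f["tvec"],float).reshape(3)
def plane(f,uv,z):
    K,R,t=cam(f);d=R.T@np.linalg.inv(K)@np.array([*uv,1.]);c=-R.T@t
    return c+d*(z-c[2])/d[2]
def proj(f,p):
    K,R,t=cam(f);q=K@(R@np.array(p)+t);return q[:2]/q[2]
def depthpt(f,uv):
    K,R,t=cam(f);u,v=np.round(uv).astype(int);z=f["z_map"][v,u]
    return R.T@(np.linalg.inv(K)@np.array([*uv,1.])*z-t)
def blobs(f,box,amin=10):
    x0,y0,x1,y1=box;h=cv2.cvtColor(f["pixels"],cv2.COLOR_RGB2HSV)
    m=cv2.inRange(h,(8,120,90),(28,255,255));k=np.zeros_like(m);k[y0:y1,x0:x1]=m[y0:y1,x0:x1]
    n,l,s,c=cv2.connectedComponentsWithStats(k)
    return [(c[i],s[i]) for i in range(1,n) if s[i][4]>=amin]
E
python3 - <<'E'
import pickle,cv2,numpy as np
from h import *
np.set_printoptions(precision=4,suppress=True)
T=pickle.load(open("top.pkl","rb"));S=pickle.load(open("side.pkl","rb"))
for f in(T,S):
    K,R,t=cam(f);print("cam",-R.T@t,K[0,0])
bt=sorted(blobs(T,(295,200,385,235)),key=lambda b:b[0][0]);bs=sorted(blobs(S,(288,195,325,255)),key=lambda b:b[0][1])
for c,s in bt: print("T",c,s,plane(T,c,.097),depthpt(T,c))
for c,s in bs: print("S",c,s,depthpt(S,c))
P=[cam(f)[0]@np.c_[cam(f)[1],cam(f)[2]] for f in(T,S)]
if len(bt)==len(bs)==4:
    X=cv2.triangulatePoints(P[0],P[1],np.array([b[0] for b in bt]).T,np.array([b[0] for b in bs]).T);print((X[:3]/X[3]).T)
print("handle",plane(T,(285,226),.065),"jar",plane(T,(318,168),.065),"tray",plane(T,(365,284),.03),"marker",plane(T,(282,283),.01),plane(T,(337,279),.01))
a=cv2.resize(T["pixels"][190:250,260:400],None,fx=5,fy=5,interpolation=cv2.INTER_CUBIC)
b=cv2.resize(S["pixels"][185:290,270:370],None,fx=2.85,fy=2.85,interpolation=cv2.INTER_CUBIC)
cv2.imwrite("pics/crop.png",np.vstack([a,np.pad(b,((0,0),(0,700-b.shape[1]),(0,0)))])[:600,:,::-1])
E
```

```text
cam [ 0.4915 -0.0535  1.1117] 513.3252039933232
cam [ 0.383  -0.8265  0.8234] 459.8678219996642
T [307.5    221.8621] [304 218   8   9  58] [ 0.5307 -0.0454  0.097 ] [ 0.5305 -0.0455  0.1005]
T [327.8136 219.5593] [324 216   9   8  59] [ 0.5345 -0.0857  0.097 ] [ 0.5346 -0.0857  0.0951]
T [347.8103 217.2414] [344 213   9   9  58] [ 0.5383 -0.1254  0.097 ] [ 0.5381 -0.1251  0.1011]
T [367.9167 214.8333] [364 211   9   9  60] [ 0.5424 -0.1654  0.097 ] [ 0.5422 -0.1651  0.0995]
S [299.0244 205.5854] [296 202   7   8  41] [ 0.5304 -0.0489  0.0961]
S [304.1364 216.6818] [301 213   7   8  44] [ 0.5333 -0.0905  0.0983]
S [309.4444 228.3889] [306 225   8   8  54] [ 0.5365 -0.1294  0.098 ]
S [315.6667 240.3725] [312 237   8   9  51] [ 0.541  -0.1686  0.0989]
[[ 0.5309 -0.0454  0.0928]
 [ 0.5344 -0.0858  0.0936]
 [ 0.538  -0.1255  0.0939]
 [ 0.5421 -0.1655  0.0954]]
handle [0.5243 0.0007 0.065 ] jar [ 0.6422 -0.0687  0.065 ] tray [ 0.4011 -0.1628  0.03  ] marker [0.4052 0.0117 0.01  ] [ 0.4112 -0.1054  0.01  ]
```

View pics/crop.png

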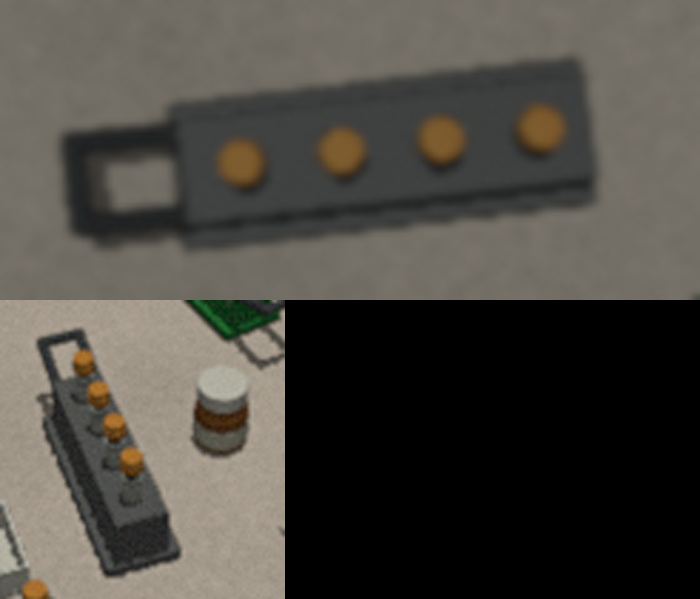

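The crop confirms the choice: a grey carrier with its loop at the left end, and four proud stoppers running from world (0.531,-0.045) to (0.542,-0.165). I'll shut the fingers and travel to above the handle.

Emit:
{"name": "servo_tool", "arguments": {"deltas": [[[0,0.01,0.018,0,0],[0,0.0205,0.037,0,0],[0,0.0205,0.037,0,0],[0,0.0205,0.037,0,0],[0,0.0205,0.037,0,0],[0,0.0205,0.037,0,0],[0,0.0205,0.037,0,0],[0,0.0205,0.037,0,0]]]}}

```text
time: 0.9
tool_pos: [0.3527, -0.3137, 0.2218]
tool_rot: [-0.0, 0.987, 0.161, -0.0]
contact_force: [0.4, -0.6, 0.2]
gripper_width: 0.003
grasp_force: 0.0
```

Emit:
{"name": "servo_tool", "arguments": {"deltas": [[[0,0.0205,0.037,0,0],[0,0.0205,0.037,0,0],[0,0.0205,0.037,0,0],[0,0.0205,0.037,0,0],[0,0.0205,0.037,0,0],[0,0.0205,0.037,0,0],[0,0.0205,0.037,0,0],[0,0.01,0.018,0,0]]]}}

```text
time: 1.7
tool_pos: [0.5065, -0.0357, 0.2218]
tool_rot: [-0.0, 0.987, 0.163, -0.0]
contact_force: [-0.0, -1.9, 0.4]
gripper_width: -0.001
grasp_force: 0.0
```

Emit:
{"name": "servo_tool", "arguments": {"deltas": [[[0,0.01,0.013,-0.01,0],[0,0.0105,0.013,-0.02,0],[0,0,0,-0.02,0],[0,0,0,-0.02,0],[0,0,0,-0.01,0],[0,0,0,0,0],[0,0,0,0,0],[0,0,0,0,0]]]}}

```text
time: 2.5
tool_pos: [0.5272, -0.0129, 0.1437]
tool_rot: [0.0, 0.987, 0.161, 0.001]
contact_force: [0.3, -0.3, -0.5]
gripper_width: -0.0
grasp_force: 0.0
```

Run:
```python
from plant import manip, grab_frame
import cv2,pickle,numpy as np
from h import *
p=np.array(manip.state()["tool_pos"]);print(p);tip=p-[0,0,.014]
im=[]
for n in("top","side"):
    f=grab_frame(n);pickle.dump(f,open(n+"1.pkl","wb"));q=proj(f,tip);print(n,q)
    u,v=q.astype(int);a=f["pixels"][max(v-60,0):v+60,u-60:u+60].copy()
    im.append(cv2.resize(a,(396,396),interpolation=cv2.INTER_CUBIC))
cv2.imwrite("pics/near.png",np.hstack(im)[:,:,::-1])
```

```text
[ 0.52718188 -0.01286786  0.14365198]
top [290.33783063 223.34939827]
side [293.98936249 185.14456685]
```

View pics/near.png

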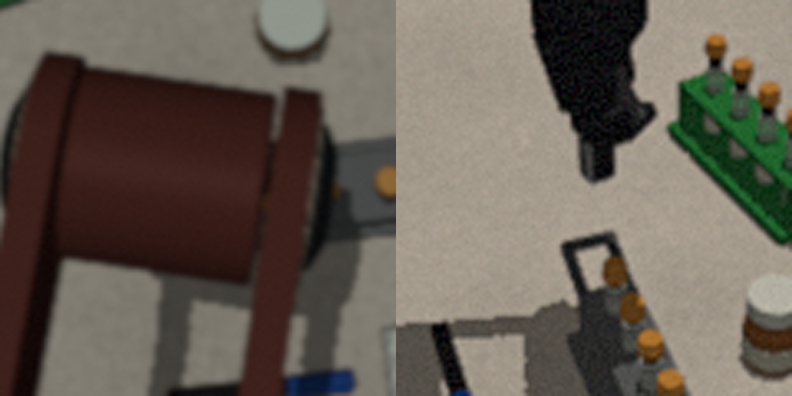

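The side crop shows the shut fingertip at about (595,178), roughly 5 px above where the TCP and overhang predict it. I'll check this with depth before descending.

Run:
```python
import pickle,numpy as np
from h import *
np.set_printoptions(precision=4,suppress=True)
f=pickle.load(open("side1.pkl","rb"))
g=cv2.cvtColor(f["pixels"],cv2.COLOR_RGB2GRAY)
pts=[]
for v in range(160,186):
    for u in range(286,302):
        p=depthpt(f,(u,v))
        if p[2]>.11 and -.1<p[1]<.1: pts.append((v,u,*p))
a=np.array(pts)
for v in range(164,186):
    b=a[a[:,0]==v]
    if len(b): print(v,b[:,1].min(),b[:,1].max(),np.median(b[:,2:],0),g[v,286:302])
```

```text
164 287.0 301.0 [ 0.5262 -0.0316  0.2063] [112  58   8  13   5  17  19   3   4  14  23  20  15  12  16  10]
165 287.0 301.0 [ 0.5261 -0.0329  0.2051] [147 106  50  28  16  11   4  18  18   0   2   4  15  10  12   2]
166 288.0 301.0 [ 0.5253 -0.0415  0.2079] [158 140  76  33   2   3  15   1  14   9   9   5  10   5   0  15]
167 288.0 301.0 [ 0.5241 -0.0416  0.2055] [159 138  73  23  17  15  12   0   6  10  17  10  13  15   6  18]
168 288.0 301.0 [ 0.5248 -0.0443  0.2022] [158 142  83  36  40  36  17  12  25  18  20   3  15  37  64  84]
169 288.0 300.0 [ 0.5238 -0.0428  0.1984] [158 144  88  46  58  51  36   6   8   9  11  10  27  86 125 142]
170 288.0 299.0 [ 0.524  -0.0249  0.1839] [163 144  90  42  53  56  50  15  10  13  11  15  37 114 159 155]
171 288.0 299.0 [ 0.5244 -0.0252  0.1805] [162 149  89  41  48  58  38  13  15  18  16  13  34 114 158 161]
172 289.0 299.0 [ 0.526  -0.0247  0.1768] [159 148  90  40  49  66  47  19  23   0   7   9  38 110 163 161]
173 289.0 299.0 [ 0.5257 -0.0253  0.1755] [162 144 107  34  43  66  46  19   8  19  12  17  36 105 157 154]
174 289.0 299.0 [ 0.5252 -0.0244  0.1726] [156 153 114  40  41  65  50  25  22   2  19   2  30 106 158 158]
175 289.0 299.0 [ 0.5254 -0.0261  0.1698] [159 146 113  46  45  64  43  15   2   9  11  13  20 105 156 159]
176 289.0 299.0 [ 0.525  -0.0241  0.1653] [153 155 122  47  41  57  46  16  17  13   0   1  26 109 160 159]
177 289.0 299.0 [ 0.5252 -0.0268  0.164 ] [157 158 138  72  35  62  56  15   8  13   7   7  41 110 162 158]
178 289.0 299.0 [ 0.5257 -0.0259  0.1618] [158 159 148 114  67  61  46  23   7  12  31  55  95 139 162 161]
179 290.0 297.0 [ 0.5243 -0.0249  0.1582] [157 154 156 151 111  77  54  42  55  74  90 121 147 161 163 160]
180 291.0 295.0 [ 0.5241 -0.0217  0.1528] [156 158 158 159 152 121  99  96 124 137 143 159 161 162 158 159]
181 292.0 292.0 [ 0.5213 -0.0229  0.1515] [151 153 158 157 155 157 139 146 159 158 159 160 158 157 150 157]
```

The depth points put the visible fingertip about 20 mm higher than predicted, so the overhang can't be trusted. I'll descend on force feedback. First I move over stopper 1.

Emit:
{"name": "servo_tool", "arguments": {"deltas": [[[0,0.001,-0.01,0,0],[0,0.001,-0.012,0,0],[0,0.0015,-0.0105,0,0],[0,0,0,-0.005,0],[0,0,0,-0.005,0],[0,0,0,-0.005,0],[0,0,0,0,0],[0,0,0,0,0]]]}}

```text
time: 3.4
tool_pos: [0.5296, -0.0447, 0.1268]
tool_rot: [-0.0, 0.987, 0.161, -0.0]
contact_force: [-0.3, -0.4, 0.0]
gripper_width: -0.0
grasp_force: 0.0
```

```bash
cat > look.py <<'E'
import sys
from plant import manip, grab_frame
import pickle
from h import *
np.set_printoptions(precision=4,suppress=True)
s=manip.state();p=np.array(s["tool_pos"]);print(s["time"],p,s["contact_force"])
f=grab_frame("side");u,v=proj(f,p-[0,0,.014]);print(u,v)
u,v=int(u),int(v)
a=f["pixels"][v-50:v+50,u-65:u+65]
cv2.imwrite(f"pics/{sys.argv[1]}.png",cv2.resize(a,None,fx=6,fy=6,interpolation=cv2.INTER_CUBIC)[:,:,::-1])
E
python3 look.py n2
```

```text
3.4 [ 0.5296 -0.0447  0.1268] [-0.3252 -0.3676  0.0075]
298.08873212673797 199.10808631640214
```

View pics/n2.png

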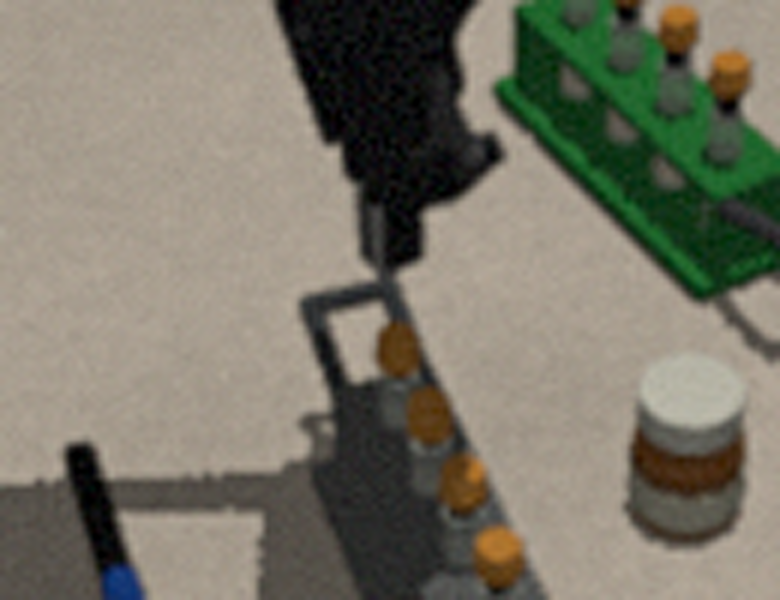

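The tip is over stopper 1, at crop (390,270) with the stopper at (398,348), and the gap is about 2 cm. I'm nudging +1 mm in x and descending gently.

Emit:
{"name": "servo_tool", "arguments": {"deltas": [[[0,0.001,-0.0005,-0.003,0],[0,0,0,-0.003,0],[0,0,0,-0.003,0],[0,0,0,-0.002,0],[0,0,0,-0.001,0],[0,0,0,0,0],[0,0,0,0,0],[0,0,0,0,0]]]}}

```text
time: 4.25
tool_pos: [0.531, -0.0455, 0.1155]
tool_rot: [0.0, 0.987, 0.161, 0.0]
contact_force: [0.0, -0.5, 0.3]
gripper_width: 0.001
grasp_force: 0.0
```

Emit:
{"name": "servo_tool", "arguments": {"deltas": [[[0,0,0,-0.001,0],[0,0,0,-0.001,0],[0,0,0,-0.001,0],[0,0,0,0,0],[0,0,0,0,0],[0,0,0,0,0],[0,0,0,0,0],[0,0,0,0,0]]]}}

```text
time: 5.05
tool_pos: [0.5309, -0.0455, 0.1124]
tool_rot: [-0.0, 0.987, 0.161, 0.0]
contact_force: [0.3, -0.1, 0.3]
gripper_width: -0.003
grasp_force: 0.0
```

Emit:
{"name": "servo_tool", "arguments": {"deltas": [[[0,0,0,-0.001,0],[0,0,0,-0.001,0],[0,0,0,-0.001,0],[0,0,0,0,0],[0,0,0,0,0],[0,0,0,0,0],[0,0,0,0,0],[0,0,0,0,0]]]}}

```text
time: 5.85
tool_pos: [0.5309, -0.0455, 0.1094]
tool_rot: [0.0, 0.987, 0.161, 0.0]
contact_force: [-0.1, 1.3, 0.2]
gripper_width: -0.001
grasp_force: 0.0
```

```bash
python3 look.py n3
```

```text
5.85 [ 0.5309 -0.0455  0.1094] [-0.1372  1.3006  0.1952]
298.9321711770873 204.81392590684243
```

View pics/n3.png

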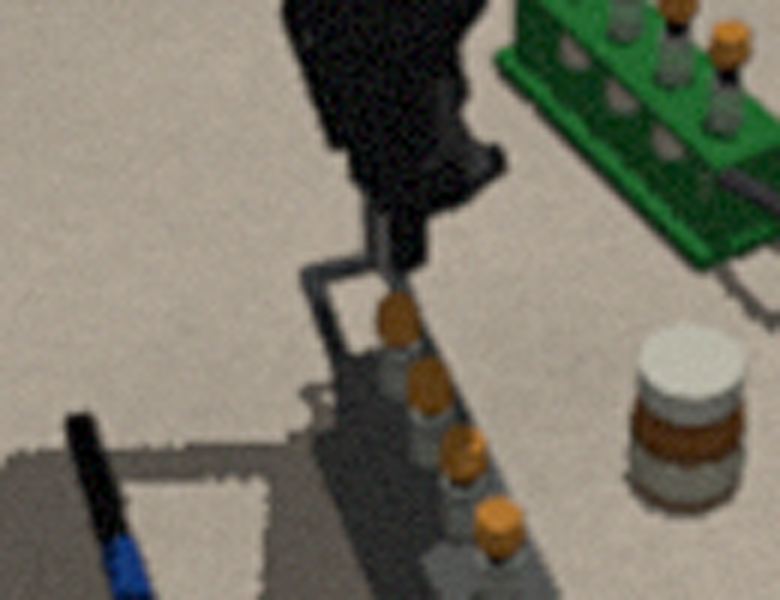

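The tip is aligned in the side view, with its bottom at crop (397,272) over the stopper top at (398,292), and about 10 mm of gap is left. I'll continue down.

Emit:
{"name": "servo_tool", "arguments": {"deltas": [[[0,0,0,-0.002,0],[0,0,0,-0.002,0],[0,0,0,-0.001,0],[0,0,0,-0.001,0],[0,0,0,0,0],[0,0,0,0,0],[0,0,0,0,0],[0,0,0,0,0]]]}}

```text
time: 6.7
tool_pos: [0.5309, -0.0455, 0.1034]
tool_rot: [0.0, 0.987, 0.161, 0.0]
contact_force: [0.1, 0.5, -0.2]
gripper_width: 0.0
grasp_force: 0.0
```

Emit:
{"name": "servo_tool", "arguments": {"deltas": [[[0,0,0,-0.001,0],[0,0,0,-0.001,0],[0,0,0,-0.001,0],[0,0,0,0,0],[0,0,0,0,0],[0,0,0,0,0],[0,0,0,0,0],[0,0,0,0,0]]]}}

```text
time: 7.5
tool_pos: [0.5309, -0.0455, 0.1003]
tool_rot: [-0.0, 0.987, 0.161, 0.0]
contact_force: [-0.5, 0.8, -0.1]
gripper_width: -0.004
grasp_force: 0.0
```

Emit:
{"name": "servo_tool", "arguments": {"deltas": [[[0,0,0,-0.001,0],[0,0,0,-0.001,0],[0,0,0,-0.001,0],[0,0,0,0,0],[0,0,0,0,0],[0,0,0,0,0],[0,0,0,0,0],[0,0,0,0,0]]]}}

```text
time: 8.3
tool_pos: [0.5309, -0.0455, 0.0973]
tool_rot: [-0.0, 0.987, 0.161, 0.0]
contact_force: [0.6, 1.1, -0.9]
gripper_width: -0.0
grasp_force: 0.0
```

```bash
python3 look.py n4
```

```text
8.3 [ 0.5309 -0.0455  0.0973] [ 0.552   1.0557 -0.8828]
299.0864032101664 208.55195627803894
```

View pics/n4.png

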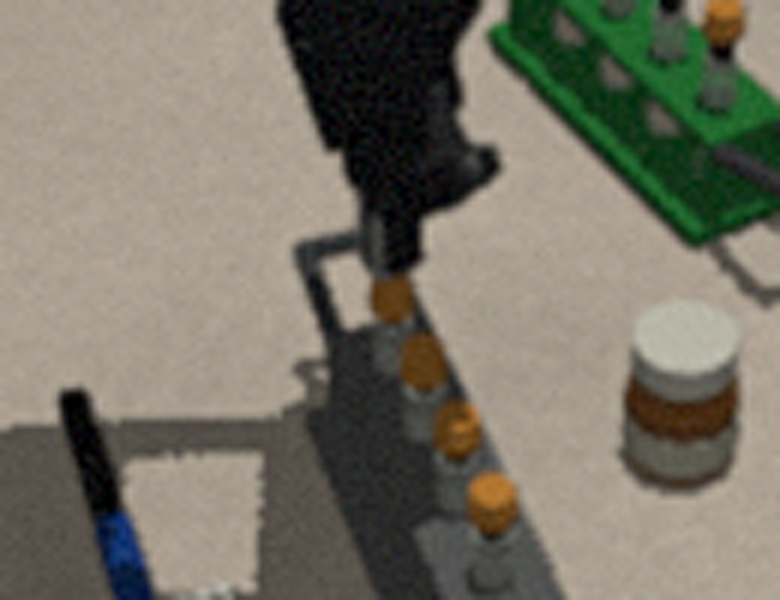

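The tip is now right on the stopper top, at crop (390,272). I'll press slowly.

Emit:
{"name": "servo_tool", "arguments": {"deltas": [[[0,0,0,-0.001,0],[0,0,0,-0.001,0],[0,0,0,-0.001,0],[0,0,0,0,0],[0,0,0,0,0],[0,0,0,0,0],[0,0,0,0,0],[0,0,0,0,0]]]}}

```text
time: 9.15
tool_pos: [0.5309, -0.0455, 0.0944]
tool_rot: [0.0, 0.987, 0.161, 0.0]
contact_force: [0.1, 0.2, -0.2]
gripper_width: 0.0
grasp_force: 0.0
```

Emit:
{"name": "servo_tool", "arguments": {"deltas": [[[0,0,0,-0.001,0],[0,0,0,-0.001,0],[0,0,0,-0.001,0],[0,0,0,0,0],[0,0,0,0,0],[0,0,0,0,0],[0,0,0,0,0],[0,0,0,0,0]]]}}

```text
time: 9.95
tool_pos: [0.5309, -0.0455, 0.0914]
tool_rot: [0.0, 0.987, 0.161, 0.0]
contact_force: [-1.2, 1.0, -0.4]
gripper_width: 0.001
grasp_force: 0.0
```

Emit:
{"name": "servo_tool", "arguments": {"deltas": [[[0,0,0,-0.001,0],[0,0,0,-0.001,0],[0,0,0,-0.001,0],[0,0,0,0,0],[0,0,0,0,0],[0,0,0,0,0],[0,0,0,0,0],[0,0,0,0,0]]]}}

```text
time: 10.75
tool_pos: [0.531, -0.0455, 0.0884]
tool_rot: [0.0, 0.987, 0.161, 0.0]
contact_force: [-0.6, 0.1, 3.2]
gripper_width: -0.003
grasp_force: 1.4
```

```bash
python3 look.py n5
python3 - <<'E'
from plant import grab_frame
from h import *
f=grab_frame("side")
for b in blobs(f,(286,190,325,255)): print(b)
E
```

```text
10.75 [ 0.531  -0.0455  0.0884] [-0.6034  0.0856  3.2295]
299.23320640471195 211.2974138959557
(array([299.63636364, 208.81818182]), array([297, 207,   5,   4,  11], dtype=int32))
(array([304.03333333, 217.9       ]), array([301, 214,   7,   8,  30], dtype=int32))
(array([310.04444444, 228.97777778]), array([307, 225,   7,   8,  45], dtype=int32))
(array([315.55932203, 240.76271186]), array([312, 237,   8,   9,  59], dtype=int32))
```

View pics/n5.png

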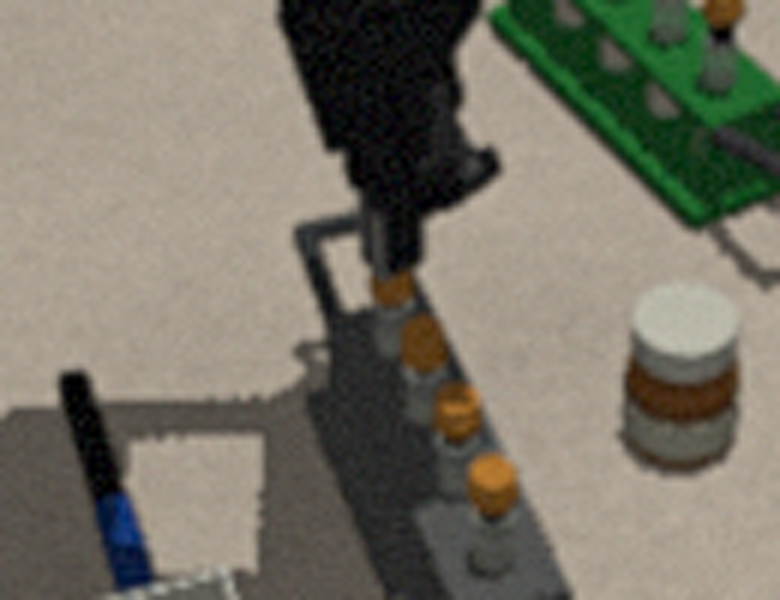

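Contact is made at 3.2 N, and the tip is centred on stopper 1 at crop (392,275). I'll continue until the force rises past the friction level.

Emit:
{"name": "servo_tool", "arguments": {"deltas": [[[0,0,0,-0.001,0],[0,0,0,-0.001,0],[0,0,0,-0.001,0],[0,0,0,0,0],[0,0,0,0,0],[0,0,0,0,0],[0,0,0,0,0],[0,0,0,0,0]]]}}

```text
time: 11.65
tool_pos: [0.5309, -0.0455, 0.0853]
tool_rot: [0.0, 0.987, 0.161, 0.0]
contact_force: [0.8, -0.3, 1.2]
gripper_width: -0.001
grasp_force: 0.9
```

Emit:
{"name": "servo_tool", "arguments": {"deltas": [[[0,0,0,-0.001,0],[0,0,0,-0.001,0],[0,0,0,0,0],[0,0,0,0,0],[0,0,0,0,0],[0,0,0,0,0],[0,0,0,0,0],[0,0,0,0,0]]]}}

```text
time: 12.45
tool_pos: [0.531, -0.0455, 0.0837]
tool_rot: [0.0, 0.987, 0.161, 0.0]
contact_force: [-0.8, -0.9, 5.4]
gripper_width: 0.002
grasp_force: 2.5
```

Emit:
{"name": "servo_tool", "arguments": {"deltas": [[[0,0,0,-0.001,0],[0,0,0,0,0],[0,0,0,0,0],[0,0,0,0,0],[0,0,0,0,0],[0,0,0,0,0],[0,0,0,0,0],[0,0,0,0,0]]]}}

```text
time: 13.25
tool_pos: [0.531, -0.0455, 0.0831]
tool_rot: [0.0, 0.987, 0.161, -0.0]
contact_force: [-2.6, 0.4, 7.3]
gripper_width: 0.003
grasp_force: 3.6
```

Emit:
{"name": "servo_tool", "arguments": {"deltas": [[[0,0,0,-0.001,0],[0,0,0,0,0],[0,0,0,0,0],[0,0,0,0,0],[0,0,0,0,0],[0,0,0,0,0],[0,0,0,0,0],[0,0,0,0,0]]]}}

```text
time: 14.05
tool_pos: [0.531, -0.0456, 0.0826]
tool_rot: [0.0, 0.987, 0.161, -0.0]
contact_force: [-3.0, 0.4, 9.7]
gripper_width: 0.0
grasp_force: 4.7
```

Stopper 1 is home at 9.7 N. I'll lift slightly and move to stopper 2.

Emit:
{"name": "servo_tool", "arguments": {"deltas": [[[0,0,0,0.006,0],[0,0,0,0.013,0],[0,0,0,0,0],[0,0.0012,-0.0134,0,0],[0,0.0013,-0.0134,0,0],[0,0.0012,-0.0134,0,0],[0,0,0,0,0],[0,0,0,0,0]]]}}

```text
time: 14.85
tool_pos: [0.5344, -0.0863, 0.1]
tool_rot: [-0.0, 0.987, 0.16, -0.0]
contact_force: [-0.2, -0.1, 0.6]
gripper_width: -0.0
grasp_force: 0.0
```

```bash
python3 look.py n6
python3 - <<'E'
from plant import grab_frame
from h import *
f=grab_frame("side")
for b in blobs(f,(286,190,325,255)): print(b)
E
```

```text
14.85 [ 0.5344 -0.0863  0.1   ] [-0.248  -0.103   0.6141]
304.32933194503295 219.24932974247477
(array([304.22580645, 218.29032258]), array([301, 215,   7,   7,  31], dtype=int32))
(array([309.48571429, 229.14285714]), array([307, 226,   6,   8,  35], dtype=int32))
(array([316.06122449, 241.14285714]), array([313, 237,   7,   9,  49], dtype=int32))
```

View pics/n6.png

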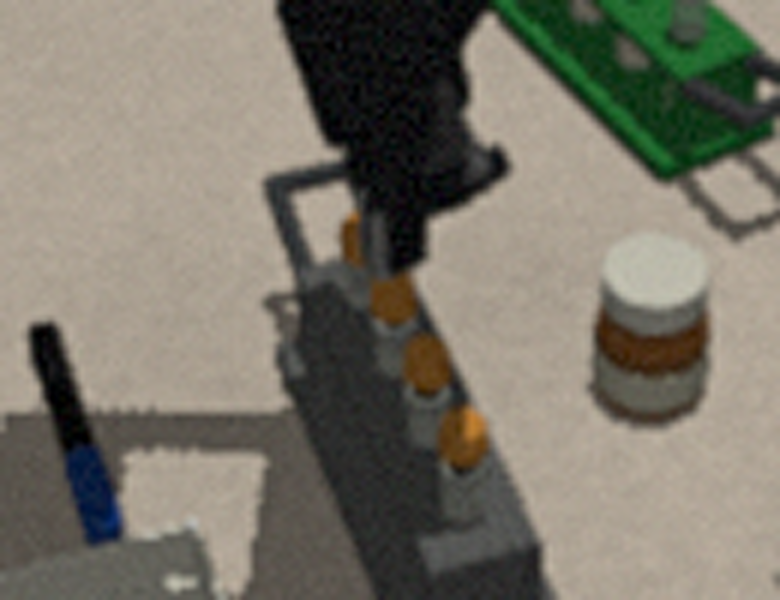

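The tip is over stopper 2, at crop (392,272), and stopper 1 behind it is down. I'll press stopper 2 by the same depth.

Emit:
{"name": "servo_tool", "arguments": {"deltas": [[[0,0,0.0005,-0.004,0],[0,0,0,-0.002,0],[0,0,0,-0.002,0],[0,0,0,-0.0015,0],[0,0,0,-0.0015,0],[0,0,0,-0.0015,0],[0,0,0,-0.0015,0],[0,0,0,-0.001,0]]]}}

```text
time: 15.75
tool_pos: [0.5345, -0.085, 0.0853]
tool_rot: [-0.0, 0.987, 0.161, -0.0]
contact_force: [-2.3, 0.6, 2.9]
gripper_width: 0.002
grasp_force: 1.4
```

Emit:
{"name": "servo_tool", "arguments": {"deltas": [[[0,0,0,-0.001,0],[0,0,0,-0.001,0],[0,0,0,-0.001,0],[0,0,0,-0.0005,0],[0,0,0,0,0],[0,0,0,0,0],[0,0,0,0,0],[0,0,0,0,0]]]}}

```text
time: 16.55
tool_pos: [0.5347, -0.0851, 0.0829]
tool_rot: [-0.0, 0.987, 0.161, -0.0]
contact_force: [-5.5, 2.8, 8.6]
gripper_width: -0.001
grasp_force: 4.2
```

Stopper 2 is home, with the same height and force signature as stopper 1. Next is stopper 3.

Emit:
{"name": "servo_tool", "arguments": {"deltas": [[[0,0,0,0.006,0],[0,0,0,0.013,0],[0,0,0,0,0],[0,0.0012,-0.0134,0,0],[0,0.0012,-0.0134,0,0],[0,0.0012,-0.0134,0,0],[0,0,0,0,0],[0,0,0,0,0]]]}}

```text
time: 17.35
tool_pos: [0.5379, -0.126, 0.1004]
tool_rot: [-0.0, 0.987, 0.16, -0.0]
contact_force: [-0.1, -0.5, -0.2]
gripper_width: 0.002
grasp_force: 0.0
```

Emit:
{"name": "servo_tool", "arguments": {"deltas": [[[0,0,0,-0.004,0],[0,0,0,-0.002,0],[0,0,0,-0.002,0],[0,0,0,-0.0015,0],[0,0,0,-0.0015,0],[0,0,0,-0.0015,0],[0,0,0,-0.0015,0],[0,0,0,-0.001,0]]]}}

```text
time: 18.15
tool_pos: [0.5383, -0.1252, 0.0859]
tool_rot: [-0.0, 0.987, 0.161, 0.0]
contact_force: [-2.5, 1.2, 2.8]
gripper_width: 0.006
grasp_force: 1.4
```

Emit:
{"name": "servo_tool", "arguments": {"deltas": [[[0,0,0,-0.001,0],[0,0,0,-0.001,0],[0,0,0,-0.001,0],[0,0,0,-0.0005,0],[0,0,0,0,0],[0,0,0,0,0],[0,0,0,0,0],[0,0,0,0,0]]]}}

```text
time: 18.95
tool_pos: [0.5383, -0.1253, 0.0832]
tool_rot: [-0.0, 0.987, 0.161, 0.0]
contact_force: [-2.6, 4.0, 7.0]
gripper_width: -0.004
grasp_force: 3.6
```

Emit:
{"name": "servo_tool", "arguments": {"deltas": [[[0,0,0,-0.001,0],[0,0,0,0,0],[0,0,0,0,0],[0,0,0,0,0],[0,0,0,0,0],[0,0,0,0,0],[0,0,0,0,0],[0,0,0,0,0]]]}}

```text
time: 19.75
tool_pos: [0.5383, -0.1253, 0.0826]
tool_rot: [-0.0, 0.987, 0.161, -0.0]
contact_force: [-4.6, 3.4, 9.8]
gripper_width: 0.001
grasp_force: 4.7
```

Emit:
{"name": "servo_tool", "arguments": {"deltas": [[[0,0,0,0.006,0],[0,0,0,0.013,0],[0,0,0,0,0],[0,0.0012,-0.0134,0,0],[0,0.0012,-0.0134,0,0],[0,0.0012,-0.0134,0,0],[0,0,0,0,0],[0,0,0,0,0]]]}}

```text
time: 20.55
tool_pos: [0.5415, -0.1662, 0.0999]
tool_rot: [-0.0, 0.987, 0.161, -0.0]
contact_force: [-0.6, -0.4, -0.2]
gripper_width: -0.002
grasp_force: 0.0
```

Emit:
{"name": "servo_tool", "arguments": {"deltas": [[[0,0.0003,0,-0.004,0],[0,0,0,-0.002,0],[0,0,0,-0.002,0],[0,0,0,-0.0015,0],[0,0,0,-0.0015,0],[0,0,0,-0.0015,0],[0,0,0,-0.0015,0],[0,0,0,-0.001,0]]]}}

```text
time: 21.35
tool_pos: [0.5421, -0.1654, 0.0853]
tool_rot: [-0.0, 0.987, 0.161, 0.0]
contact_force: [-1.1, 2.2, 3.2]
gripper_width: -0.001
grasp_force: 1.4
```

Emit:
{"name": "servo_tool", "arguments": {"deltas": [[[0,0,0,-0.001,0],[0,0,0,-0.001,0],[0,0,0,-0.001,0],[0,0,0,-0.0005,0],[0,0,0,0,0],[0,0,0,0,0],[0,0,0,0,0],[0,0,0,0,0]]]}}

```text
time: 22.15
tool_pos: [0.5422, -0.1655, 0.0829]
tool_rot: [-0.0, 0.987, 0.161, 0.0]
contact_force: [-3.0, 3.4, 8.6]
gripper_width: -0.003
grasp_force: 4.1
```

Stopper 4 is home. I'll press a touch more for certainty, then lift straight up and back off.

Emit:
{"name": "servo_tool", "arguments": {"deltas": [[[0,0,0,-0.0005,0],[0,0,0,0,0],[0,0,0,0,0],[0,0,0,0.006,0],[0,0,0,0.02,0],[0,0,0,0.04,0],[0,0,0,0.04,0],[0,0,0,0.02,0]]]}}

```text
time: 22.95
tool_pos: [0.5437, -0.1667, 0.2114]
tool_rot: [0.002, 0.987, 0.161, 0.003]
contact_force: [0.8, -0.9, -0.5]
gripper_width: -0.008
grasp_force: 0.0
```

Emit:
{"name": "servo_tool", "arguments": {"deltas": [[[0,-0.02,-0.03,0.01,0],[0,-0.02,-0.04,0,0],[0,-0.02,-0.04,0,0],[0,-0.02,-0.04,0,0],[0,-0.02,-0.04,0,0],[0,-0.01,-0.02,0,0],[0,0,0,0,0],[0,0,0,0,0]]]}}

```text
time: 23.75
tool_pos: [0.4318, -0.3758, 0.2168]
tool_rot: [-0.0, 0.987, 0.161, -0.0]
contact_force: [0.3, 0.4, -0.2]
gripper_width: -0.004
grasp_force: 0.0
```

Run:
```python
from plant import grab_frame
import pickle
from h import *
np.set_printoptions(precision=4,suppress=True)
T=grab_frame("top");S=grab_frame("side")
bt=sorted(blobs(T,(295,200,385,235)),key=lambda b:b[0][0]);bs=sorted(blobs(S,(286,190,327,260)),key=lambda b:b[0][1])
for n,b in(("T",bt),("S",bs)):
    for c,s in b: print(n,c,s[4])
P=[cam(f)[0]@np.c_[cam(f)[1],cam(f)[2]] for f in(T,S)]
if len(bt)==len(bs)==4:
    X=cv2.triangulatePoints(P[0],P[1],np.array([b[0] for b in bt]).T,np.array([b[0] for b in bs]).T);print((X[:3]/X[3]).T)
a=cv2.resize(T["pixels"][150:320,240:420],None,fx=2.2,fy=2.2,interpolation=cv2.INTER_CUBIC)
b=cv2.resize(S["pixels"][180:310,220:370],(396,374),interpolation=cv2.INTER_CUBIC)
cv2.imwrite("pics/end.png",np.hstack([a,b])[:,:,::-1])
```

```text
T [307.8548 222.1452] 62
T [327.6984 219.9365] 63
T [347.6667 217.4386] 57
T [367.5    215.1379] 58
S [301.   207.05] 20
S [304.2    219.2182] 55
S [309.6935 231.0161] 62
S [315.5 243.5] 68
[[ 0.5326 -0.0464  0.0883]
 [ 0.5342 -0.0858  0.0856]
 [ 0.5381 -0.1258  0.0858]
 [ 0.5418 -0.1657  0.0858]]
```

View pics/end.png

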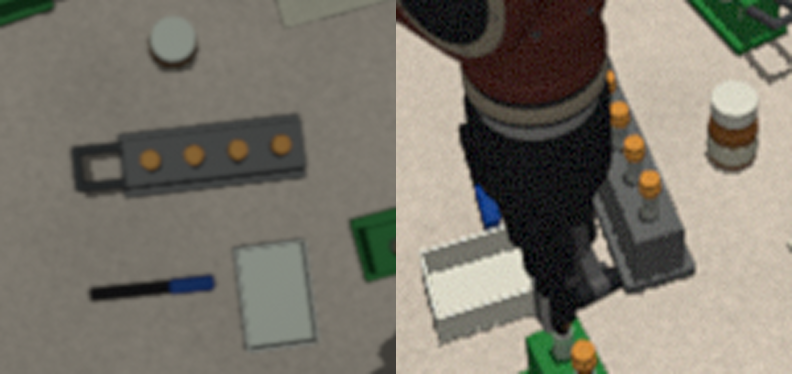

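The stoppers, at crop (150,160) to (282,145), are all down at about the same height. Stopper 1 is partly hidden in the side view, but its press matched the others. The carrier and bystanders haven't moved, and the hand is clear. Handing in.

```bash
python3 -c "
from plant import manip
print(manip.job_done())"
```

```text
the job is handed in; nothing more can be done
None
```

I pressed all four stoppers home in order from the handle end in one pass, with the carrier, jar, tray and marker unmoved in the last images and the hand clear, and handed the job in at about 24 s; no verdict was shown.

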